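# Make the tilting quench tub ready

### The arm

A 7-joint arm with a two-finger parallel gripper is mounted at the origin on the work surface. World frame = base frame: x ahead of the robot, y to its left, z up, the work surface at z = 0. Lengths are in m, angles in rad, forces in N, time in s.
With the tool pointing down it reaches from about 0.35 to 0.775 m from the base axis. Payload 3.1 kg.
Tool frame: the origin (TCP) lies between the finger pads; the fingertips stand 25 mm ahead of it and the grasp point (between the pads) lies 6 mm ahead of it; z points along the fingers, y is the direction in which the jaws open and shut (so a half turn about z gives the same grasp; the last joint's range is limited). The gripper opens to 85 mm and grips with 20 to 120 N. Pads are 22 mm wide; open, the fingers measure 114 mm over their backs; the gripper's body (76 mm by 85 mm) begins 54 mm behind the grasp point. The pads swing forward as they close: fully open they stand 13 mm farther back than shut.
Start: joints at [1.196, 0.311, 0.014, 1.512, -0.004, 1.319, -0.027], TCP at [0.18, -0.52, 0.256] pointing down, gripper open.
Joint ranges: [-2.7, 2.7], [-0.3, 1.91], [-1.27, 1.3], [0.12, 2.57], [-1.44, 4.58], [0.2, 2.03], [-3.05, 3.05]. Speed limits (rad/s): [2.79, 2.79, 3.14, 3.14, 3.14, 3.14, 3.14].

### API

Orientations are given as a rotation vector (axis times angle).
In Python, from bench import robot gives the robot as it stands. The module is installed in compiled form; this text tells all that it offers. Calls block until the motion is done:
- robot.move_pose(position, orientation): joint-space move of the TCP to a pose.
- robot.move_linear(position, attitude=None, max_speed=0.15, threshold=None): straight line of the TCP; attitude=None keeps the orientation; max_speed is the mean speed in m/s. With threshold (N) it stops when the force on the tool has changed by that much, and returns True; else False.
- robot.goto_joints(angles): joint-space move.
- robot.command_gripper(opening, force=None): opening from 0.0 (shut) to 1.0 (fully open); force is the grip in N (None keeps the last); returns when the fingers have stopped.
- robot.hold(seconds).
- robot.solve_ik(position, orientation): joint angles nearest the present ones, or None.
- robot.read_state(): the state.
- robot.read_camera(name): name is "side" or "top" or "wrist"; returns a dict with "img" (480x640x3 uint8, red, green, blue), "mtx" (3x3 intrinsics, pixels), "R" (3x3) and "t" (3): a world point X has camera coordinates R X + t; the wrist camera has in their place "hand_eye" (4x4, takes a point from camera to tool coordinates, whose origin is the TCP and whose axes are the flange's). Camera axes: x right, y down, z forward; pixel columns grow to the right and rows downward; lengths in m; the calibration is good to about 2 mm. A picture is of the moment at which its call begins: read the wrist's pose just before it. There is no depth.
A pose or a line that the arm cannot do raises robot.IKError and nothing moves.
- robot.sign_off(): hands the job in, once; it reports no verdict.
Trained networks look in a picture, given as the dict that the camera call returned (one of the last four; its "shot" number tells which), for a name from the list of things; names that differ only in an ending like _2 or _b are one class to them, and where a whole thing is asked for, a point or a joint stands for the part that bears it (a point fixed in the world has none). Each returns a list of dicts, best first, with "confidence" (0 to 1); they miss things now and then, are a little off and sometimes report something else, mostly with a low value. They report only what shows in the picture. A call takes as long as a camera call. They do not tell look-alikes from the thing itself.
- robot.trace(query, picture): "region" (480x640 bool, what is visible of it) and "extent" ([left, top, right, bottom] in pixels, round what is visible of it).
The state is a dict: "time_s": time; "qpos": joint angles; "qd": joint speeds; "effort": joint torques, N m; "tcp_pos": TCP position; "orientation": TCP orientation; "wrist_force": force on the tool from outside, world axes, zero at the start; "torque": the same for the moment, N m; "width": opening from 0.0 (shut) to 1.0 (fully open).
Only numpy, scipy, OpenCV 4.12 (cv2) and the standard library are available. Lean on these libraries where they do the work, as an engineer would, in place of code of your own. Each camera call takes 0.05 s, during which the arm holds its last target. There are 200 camera calls.

### The job

Make the forge's quench tub ready for filling: swing the tipped tub up by its lever until it is level against its stop, and lock it by moving the pin from its wooden block into the lock hole, fully home. Only then hang every dipper that is there by its own hook over the tub's rim on the robot's side, cup outside, and push the drain slide's grip all the way to the end stop away from the robot. Leave the other things on the bench alone.

Things in the scene. Friction and masses are not known exactly. Their poses are not given: they have to be found in the camera images.
- dipper1: hook dipper standing on the table: steel cup 64 mm across, 45 high; a strap at its +x side rises to a hook, and a wooden grip 22 (x) by 18 (y) mm stands on the hook, centred at x = 39, from z = 115 to 160 mm (pinch it across y from above). Origin: centre of the cup's underside, z up, x from cup to hook. 0.2 kg. May be absent (None).
- dipper2: hook dipper standing on the table: steel cup 64 mm across, 45 high; a strap at its +x side rises to a hook, and a wooden grip 22 (x) by 18 (y) mm stands on the hook, centred at x = 39, from z = 115 to 160 mm (pinch it across y from above). Origin: centre of the cup's underside, z up, x from cup to hook. 0.2 kg. May be absent (None).
- dipper3: hook dipper standing on the table: steel cup 64 mm across, 45 high; a strap at its +x side rises to a hook, and a wooden grip 22 (x) by 18 (y) mm stands on the hook, centred at x = 39, from z = 115 to 160 mm (pinch it across y from above). Origin: centre of the cup's underside, z up, x from cup to hook. 0.2 kg. May be absent (None).
- dipper1_hook (a point): middle of the roof of dipper1's hook, at (43, 0, 110) mm in the dipper's frame: this point comes to rest on the rim. The hook's throat is the 14 mm gap between strap (its face at x = 36 mm) and tip (x = 50 to 54); the tip reaches 25 mm down from the roof; strap and hook are 18 mm wide in y
- dipper2_hook (a point): middle of the roof of dipper2's hook, at (43, 0, 110) mm in the dipper's frame: this point comes to rest on the rim. The hook's throat is the 14 mm gap between strap (its face at x = 36 mm) and tip (x = 50 to 54); the tip reaches 25 mm down from the roof; strap and hook are 18 mm wide in y
- dipper3_hook (a point): middle of the roof of dipper3's hook, at (43, 0, 110) mm in the dipper's frame: this point comes to rest on the rim. The hook's throat is the 14 mm gap between strap (its face at x = 36 mm) and tip (x = 50 to 54); the tip reaches 25 mm down from the roof; strap and hook are 18 mm wide in y
- tub_stand: fixed dark steel trunnion stand carrying the tilting tub. Origin on the table under the tub's middle; z up, x across the tub away from the robot, y along the trunnion axis, which runs 90 mm above the table. Upright brackets 50 mm wide, 115 high at y = -142 and +142 mm; at the -y end a bridge plate with the lock hole over the tub's lug.
- tub (a joint): tilt of the tub, rad: 0 = level, against its stop; grows up to 0.9 as tub and lever lean towards the robot (-x of the stand). It starts tipped between 0.5 and 0.85. A stiff hinge (1.4 N m of friction) that stays where it is left.
- tub_lever (a point): middle of the lever's crossbar: dark wooden round bar 18 mm thick, 70 long along y, 120 mm from the trunnion axis at the tub's +y end, 197 mm along y from the stand's origin; when level it is straight above the axis, 210 mm up. A rod joins it 33 mm to the -y side of this point. Take it from above across its thickness and move it on an arc about the axis.
- tub_rim (a point): middle of the top edge of the tub's long wall on the robot's side; frame turns with the tub (level: axes as the stand, x across the wall into the tub, y along the rim). Tub: open steel box 130 mm across, 260 long, 70 deep, walls 5 mm, flat outside. Level, this rim is 125 mm up, 62.5 mm to the robot's side of the axis; a dipper hung on it clears the table by 15 mm.
- lock_hole (a point): centre of the mouth of the lock hole: vertical, 15 mm wide, 2 mm chamfer, through a 15 mm thick, 50 mm square bridge plate, 190 mm above the table at the stand's -y end (stand frame x = 0, y = -172 mm; same axes). When the tub is level, the 15 mm hole in its lug (171 down to 139 mm above the table) is right below.
- pin: locking pin, upright in a block: steel shank 12 mm thick, 45 long, tapered foot; collar 26 mm across, 5 thick; on top a square wooden grip 20 x 20 mm from 50 to 95 mm above the foot. Origin: centre of its foot, z up, x and y square to the grip. Fully in, the collar lies on the bridge plate and the foot is 45 mm below the hole's mouth. 0.09 kg.
- pin_block: light wooden block 70 x 70 x 55 mm, fixed, origin under its centre; the pin is parked in its 16 mm hole at the start, collar on the block
- drain (a joint): travel of the drain slide's grip, m: starts at 0 to 0.03, 0.10 = at the far end stop (drain closed). About 2 N of friction; stays where it is left.
- drain_grip (a point): middle of the drain slide's grip: black block 24 (along the slide) by 18 (across) by 45 mm high; its top is 22 mm above this point, its foot plate 22 mm below; this point is 78 mm above the table. Pinch it from above across the slide. x axis = sliding direction, away from the robot, in which the joint value grows.
- drain_base: grey housing of the drain slide, 190 (x, along the slide) x 70 x 45 mm, fixed, origin under its centre, with a copper pipe out of its right side
- hammer: bystander, to be left alone: a hammer
- brush: bystander, to be left alone: a hand brush
- bar_stock: bystander, to be left alone: a flat steel bar, 200 x 25 x 10 mm
- billet: bystander, to be left alone: a steel billet, 70 x 35 x 30 mm
- wax_tin: bystander, to be left alone: a squat tin, 64 mm across, 60 high
- oil_can: bystander, to be left alone: a red can, 80 mm across, 110 high
Not all that is in view belongs to the job. What is shaped like the dipper3 but purple or yellow is not meant. What is shaped like the dipper1 but blue or orange is not meant.

How it is judged:
By the outcome, as a careful person would: the job done as asked, in the order asked, and still so for the second after the job is handed in, with the robot touching nothing.
Of dipper1, dipper2, dipper3 only 2 to 3 are there at a start; the rules pass over those that are not, and their reading is None.
At some moment in a run one of dipper1, dipper2, dipper3 may be knocked a few centimetres aside while the robot is not near it.
It also fails if it takes over 210 s, if anything falls off the work surface, if the arm or the gripper's body presses on something with over 40 N, if the wrist force passes 120 N, or if a joint passes its speed limit or range.

## Working session

There is one attempt and no reset: what is moved stays moved. The work goes in short steps, each a Python script; the robot and the scene stay as the last script left them, time stands still between calls to the robot, and variables do not carry over. Pictures are saved under pics/ and viewed, about 12 in all and at most 16, crops included, and the job is handed in when it is done.

```bash
mkdir -p pics; ls; cat > h.py <<'E'
import numpy as np, cv2
from bench import robot
from scipy.spatial.transform import Rotation as Rn
def save(n,img): cv2.imwrite(f'pics/{n}.png',cv2.cvtColor(np.ascontiguousarray(img),cv2.COLOR_RGB2BGR))
def proj(c,X):
    X=np.atleast_2d(X); p=(c['R']@X.T).T+np.array(c['t']); q=(c['mtx']@p.T).T; return q[:,:2]/q[:,2:]
def backproj(c,uv,z):
    "pixel -> world point on plane z"
    R=np.array(c['R']);t=np.array(c['t']); d=R.T@np.linalg.solve(c['mtx'],[uv[0],uv[1],1.]); o=-R.T@t
    return o+d*(z-o[2])/d[2]
def wristcam():
    s=robot.read_state(); c=dict(robot.read_camera('wrist')); 
    T=np.eye(4);T[:3,:3]=Rn.from_rotvec(s['orientation']).as_matrix();T[:3,3]=s['tcp_pos']
    M=np.linalg.inv(T@c['hand_eye']); c['R']=M[:3,:3];c['t']=M[:3,3]; return c
def down(yaw):
    "tool pointing down, jaw (tool y) axis at yaw+90deg: tool x = (cos,sin,0)"
    x=np.array([np.cos(yaw),np.sin(yaw),0]);z=np.array([0,0,-1.]);y=np.cross(z,x)
    return Rn.from_matrix(np.c_[x,y,z]).as_rotvec()
E
cat > a.py <<'E'
from h import *
for n in('top','side'):
    c=robot.read_camera(n); save(n+'0',c['img']); print(n,-np.array(c['R']).T@c['t'],c['mtx'][0])
    for q in ['dipper1','dipper2','dipper3','tub_stand','tub','tub_lever','pin','pin_block','drain_grip','drain_base','oil_can','wax_tin']:
        try: print(q,[(round(d['confidence'],2),[int(v) for v in d['extent']],[int(v) for v in np.argwhere(d['region']).mean(0)[::-1]]) for d in robot.trace(q,c)][:5])
        except Exception as e: print(q,e)
s=robot.read_state();print(s['time_s'],s['tcp_pos'],Rn.from_rotvec(s['orientation']).as_matrix().round(2).tolist(),s['wrist_force'],s['width'])
E
python3 a.py
```

```text
pics
top [0.3890115  0.06590492 1.26420802] [469.16593676   0.         323.19100041]
dipper1 [(0.95, [213, 163, 242, 207], [227, 189]), (0.78, [190, 220, 229, 254], [212, 237]), (0.7, [248, 292, 271, 324], [260, 306]), (0.69, [156, 303, 186, 336], [171, 320]), (0.55, [243, 234, 278, 267], [260, 251])]
dipper2 [(0.95, [213, 163, 242, 207], [227, 189]), (0.78, [190, 220, 229, 254], [212, 237]), (0.7, [248, 292, 271, 324], [260, 306]), (0.69, [156, 303, 186, 336], [171, 320]), (0.55, [243, 234, 278, 267], [260, 251])]
dipper3 [(0.95, [213, 163, 242, 207], [227, 189]), (0.78, [190, 220, 229, 254], [212, 237]), (0.7, [248, 292, 271, 324], [260, 306]), (0.69, [156, 303, 186, 336], [171, 320]), (0.55, [243, 234, 278, 267], [260, 251])]
tub_stand [(0.69, [259, 152, 446, 218], [360, 186]), (0.31, [300, 255, 378, 281], [332, 270])]
tub [(0.7, [259, 154, 438, 219], [354, 186])]
tub_lever [(0.84, [256, 151, 432, 221], [352, 186])]
pin [(0.67, [447, 248, 460, 255], [452, 254])]
pin_block [(0.83, [432, 241, 465, 266], [447, 255])]
drain_grip [(0.74, [481, 207, 501, 225], [490, 216])]
drain_base [(
[... 1012 characters left out ...]
73])]
tub [(0.65, [321, 188, 426, 313], [379, 256]), (0.62, [226, 174, 311, 195], [269, 185])]
tub_lever [(0.57, [320, 188, 423, 313], [379, 256])]
pin [(0.8, [362, 347, 366, 369], [363, 355])]
pin_block [(0.74, [320, 189, 425, 313], [379, 255]), (0.71, [344, 346, 384, 395], [362, 371])]
drain_grip [(0.68, [414, 367, 437, 398], [427, 382]), (0.55, [476, 314, 488, 372], [482, 342])]
drain_base [(0.84, [394, 353, 486, 448], [446, 395])]
oil_can [(0.42, [344, 346, 383, 394], [362, 371])]
wax_tin [(0.87, [320, 384, 359, 423], [337, 404])]
1.3 [ 0.17972488 -0.51983634  0.25633339] [[0.95, 0.33, -0.0], [0.33, -0.95, -0.0], [-0.0, 0.0, -1.0]] [ 0.31631424 -0.85552105 -0.0552242 ] 1.0028478005706605
```

View pics/top0.png

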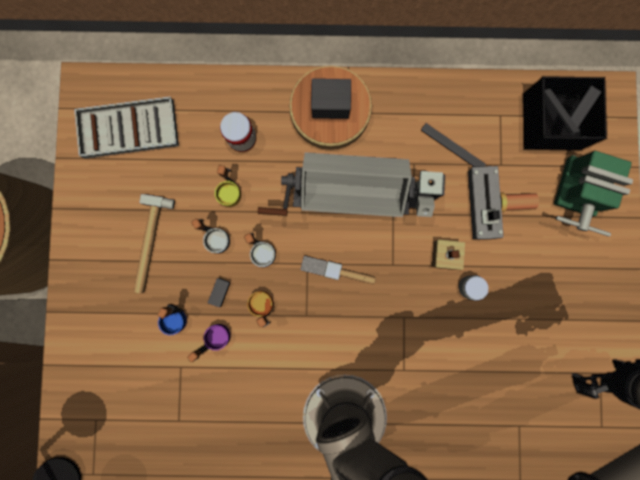

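View pics/side0.png

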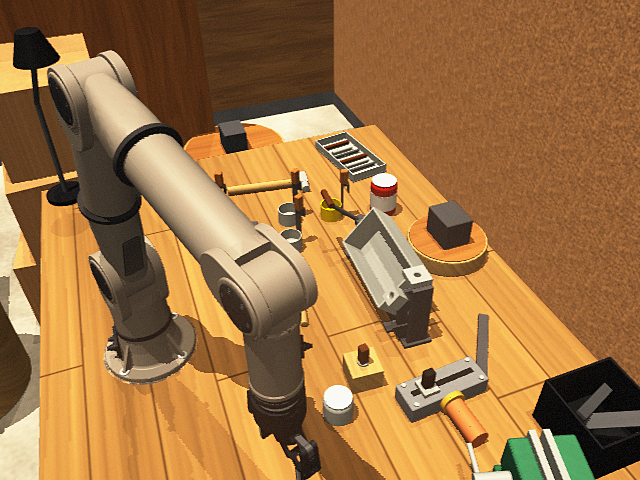

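The top picture (up = +x) shows two steel dippers with cups at about (217,240) and (263,254). The yellow, blue, orange and purple ones are look-alikes. The lever bar is at (272,211), the lock plate at (431,183), the pin at (452,254) and the drain grip at (490,216). Next I'll look from near.

```bash
cat > b.py <<'E'
from h import *
c=robot.read_camera('top')
est={}
for n,uv,z in [('lever',(272,211),.18),('hole',(431,183),.19),('pin',(453,253),.1),('drain',(489,215),.1),('d1cup',(217,240),.045),('d1grip',(201,224),.16),('d2cup',(263,254),.045),('d2grip',(250,238),.16),('ycup',(228,193),.045)]:
    est[n]=backproj(c,uv,z); print(n,est[n].round(3))
w=wristcam(); print(np.array(w['hand_eye']).round(3).tolist(), w['mtx'][0])
ims=[]
for n,p in [('drain',(.53,-.35,.4)),('hole',(.52,-.17,.42)),('lever',(.5,.16,.42)),('dip',(.45,.25,.42))]:
    yaw=0
    try: robot.move_pose(p,down(yaw))
    except robot.IKError as e: print(n,'ik',e); continue
    w=wristcam(); np.savez(f'w_{n}.npz',**{k:w[k] for k in('img','mtx','R','t')}); ims.append(cv2.resize(w['img'],(400,300)));print(n,(-w['R'].T@w['t']).round(3),robot.read_state()['qpos'])
    for k in {'drain':['drain_grip','pin'],'hole':['pin','pin_block','tub_stand'],'lever':['tub_lever'],'dip':['dipper1']}[n]:
        print(k,[(round(d['confidence'],2),[int(v) for v in d['extent']],[int(v) for v in np.argwhere(d['region']).mean(0)[::-1]]) for d in robot.trace(k,w)][:4])
while len(ims)<4: ims.append(ims[0]*0)
save('w1',np.vstack([np.hstack(ims[:2]),np.hstack(ims[2:4])]))
print(robot.read_state()['time_s'])
E
sed -i "s/robot.trace(k,w)/robot.trace(k,{a:b for a,b in w.items() if a not in('R','t')})/" b.py; python3 b.py
```

```text
lever [0.521 0.183 0.18 ]
hole [ 0.59  -0.184  0.19 ]
pin [ 0.432 -0.259  0.1  ]
drain [ 0.529 -0.35   0.1  ]
d1cup [0.459 0.339 0.045]
d1grip [0.49  0.353 0.16 ]
d2cup [0.425 0.219 0.045]
d2grip [0.458 0.236 0.16 ]
ycup [0.583 0.314 0.045]
[[-0.0, -0.946, -0.323, 0.083], [1.0, -0.0, 0.0, 0.001], [-0.0, -0.323, 0.946, -0.117], [0.0, 0.0, 0.0, 1.0]] [353.99863246   0.         322.741108  ]
drain [ 0.613 -0.352  0.516] [ 0.62322399  0.49568488 -0.12431036  0.90086487  0.06128061  1.7489823
 -1.04908547]
drain_grip [(0.85, [320, 166, 350, 201], [335, 184]), (0.57, [236, 220, 292, 279], [263, 246])]
pin [(0.94, [246, 247, 266, 279], [257, 262])]
hole [ 0.603 -0.173  0.536] [ 0.4159367   0.29280394 -0.18397006  1.14626191  0.05523333  1.70743299
 -1.32779487]
pin [(0.69, [380, 236, 399, 265], [389, 250]), (0.6, [357, 209, 412, 267], [383, 237])]
pin_block [(0.8, [356, 211, 414, 266], [383, 237])]
tub_stand [(0.68, [2, 44, 373, 215], [191, 118])]
lever [0.585 0.157 0.536] [-0.05018967  0.2581387  -0.39373553  1.20474311  0.10012876  1.69748639
 -1.99454738]
tub_lever [(0.58, [262, 28, 640, 192], [478, 101]), (0.33, [242, 208, 298, 254], [272, 229])]
dip [0.534 0.249 0.537] [-0.19724796  0.24045211 -0.45412619  1.23158437  0.10678441  1.69263239
 -2.20002523]
dipper1 [(0.87, [202, 139, 284, 197], [246, 169]), (0.87, [228, 299, 290, 404], [260, 343]), (0.67, [243, 7, 294, 106], [267, 63]), (0.64, [322, 168, 363, 223], [340, 196])]
5.9833
```

View pics/w1.png

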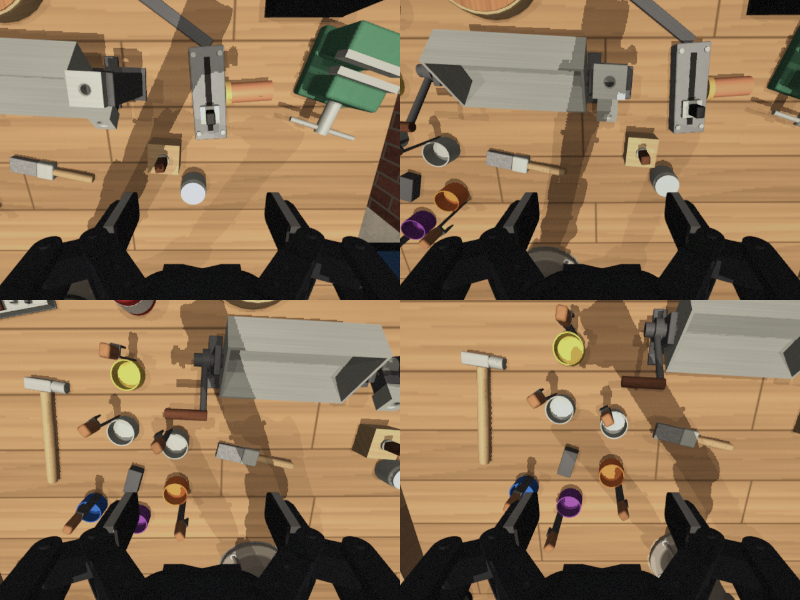

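The four wrist views show the bar and rod of the lever, the lock plate, the pin, the grip and the two steel dippers clearly. I'll enlarge them for exact pixels.

```bash
python3 - <<'E'
from h import *
def cr(n,x,y): return cv2.resize(np.load(f'w_{n}.npz')['img'][y:y+150,x:x+200],(400,300),interpolation=cv2.INTER_CUBIC)
save('c1',np.vstack([np.hstack([cr('lever',310,90),cr('hole',330,80)]),np.hstack([cr('drain',290,190),cr('dip',250,150)])]))
E
```

```text
(no output)
```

View pics/c1.png

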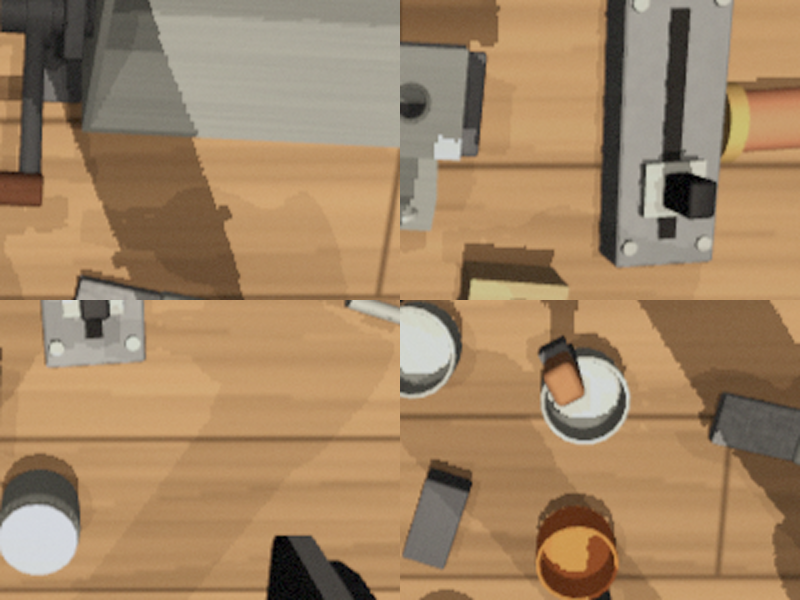

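```bash
cat > fit.py <<'E'
from h import *
from scipy.optimize import least_squares
W={n:dict(np.load(f'w_{n}.npz')) for n in('drain','hole','lever','dip')}
def stand_pts(p):
    x,y,a,th=p; 
    def S(v): v=np.array(v); return np.array([x+np.cos(a)*v[0]-np.sin(a)*v[1],y+np.sin(a)*v[0]+np.cos(a)*v[1],v[2]])
    def T(v): s,c=np.sin(th),np.cos(th); return S([c*v[0]-s*v[2],v[1],.09+s*v[0]+c*v[2]])
    return dict(hole=S([0,-.172,.19]),bL=T([0,.232,.12]),bR=T([0,.162,.12]),cL=T([-.065,.13,.035]),cR=T([-.065,-.13,.035]),mid=T([0,.197,.12]))
obs=[('lever','bR',(331,184)),('lever','bL',(264,183)),('lever','cL',(351.5,156)),('lever','cR',(589,163)),('dip','bL',(354,131)),('dip','bR',(424,133)),('dip','cL',(424,120)),('hole','hole',(336.5,130)),('hole','cR',(296,176)),('drain','hole',(135,142))]
def res(p):
    P=stand_pts(p); return np.concatenate([proj(W[v],P[k])[0]-uv for v,k,uv in obs])
r=least_squares(res,[.59,0,0,.7],loss='soft_l1',f_scale=3)
if __name__=='__main__':
    print('stand',r.x.round(4)); 
    for o,e in zip(obs,r.fun.reshape(-1,2).round(1)): print(o,e)
    for k,v in stand_pts(r.x).items(): print(k,v.round(3))
    for n,v,uv,z in [('pin','drain',(256,266),.105),('pin','hole',(392,251),.105),('grip','hole',(479,179),.1),('grip','drain',(334,186),.1),('d2g','dip',(332.5,192),.16),('d2g','lever',(253,226),.16),('d2c','dip',(342.5,200),.045),('d1g','dip',(221,155),.16),('d1c','dip',(256,174),.045)]:
        print(n,v,backproj(W[v],uv,z).round(3))
E
python3 fit.py
```

```text
stand [ 0.5997 -0.0154 -0.0341  0.8031]
('lever', 'bR', (331, 184)) [-1.5  0.7]
('lever', 'bL', (264, 183)) [-2.5 -0.3]
('lever', 'cL', (351.5, 156)) [1.4 2.6]
('lever', 'cR', (589, 163)) [-37.7   1.7]
('dip', 'bL', (354, 131)) [-1.3 -0.2]
('dip', 'bR', (424, 133)) [-0.4  0.4]
('dip', 'cL', (424, 120)) [ 3.8 -2.5]
('hole', 'hole', (336.5, 130)) [ 1. -2.]
('hole', 'cR', (296, 176)) [3.5 3.8]
('drain', 'hole', (135, 142)) [ 1.4 -2.3]
hole [ 0.594 -0.187  0.19 ]
bL [0.521 0.219 0.173]
bR [0.519 0.149 0.173]
cL [0.534 0.117 0.068]
cR [ 0.525 -0.143  0.068]
mid [0.52  0.184 0.173]
pin drain [ 0.435 -0.268  0.105]
pin hole [ 0.438 -0.264  0.105]
grip hole [ 0.531 -0.366  0.1  ]
grip drain [ 0.535 -0.366  0.1  ]
d2g dip [0.458 0.238 0.16 ]
d2g lever [0.471 0.234 0.16 ]
d2c dip [0.423 0.221 0.045]
d1g dip [0.497 0.355 0.16 ]
d1c dip [0.46  0.341 0.045]
```

```bash
cat > lever.py <<'E'
from h import *; from fit import r
x,y,a,th0=r.x
def bar(th,yy=.200):
    v=[-.12*np.sin(th),yy,.09+.12*np.cos(th)]
    return np.array([x+np.cos(a)*v[0]-np.sin(a)*v[1],y+np.sin(a)*v[0]+np.cos(a)*v[1],v[2]])
o=down(a-np.pi/2); up=np.array([0,0,.006])
p=bar(th0)+up
print(robot.solve_ik(p,o),p)
robot.move_pose(p+[0,0,.10],o); robot.command_gripper(.55,30)
robot.move_linear(p,max_speed=.1,threshold=15)
s=robot.read_state();print(s['tcp_pos'],s['wrist_force'])
robot.command_gripper(0.0,30); s=robot.read_state();print('w',s['width'],s['wrist_force'])
for th in np.linspace(th0,0.05,12)[1:]:
    robot.move_linear(bar(th)+up,max_speed=.08)
    s=robot.read_state();print(round(th,2),s['tcp_pos'].round(3),s['wrist_force'].round(1),round(s['width'],2),s['time_s'])
E
python3 lever.py
```

```text
[ 0.34377208  0.59948658 -1.07652512  1.59527115  0.54524847  1.27888349
  2.28591171] [0.52023459 0.18742735 0.17933475]
[0.52065878 0.18785178 0.18008246] [-0.48397507 -0.29299344 -0.61277205]
w 0.19793522550466483 [-2.39475651 -0.03410892  4.84054725]
0.73 [0.523 0.187 0.183] [-6.1  0.5 -1.8] 0.19 12.0083
0.67 [0.527 0.187 0.188] [-9.4  0.2 -3.6] 0.2 12.2583
0.6 [0.531 0.187 0.192] [-12.8  -0.7  -1.1] 0.2 12.5083
0.53 [0.537 0.187 0.197] [-17.1  -0.3   2.7] 0.19 12.7583
0.46 [0.543 0.187 0.202] [-20.1  -3.7   8.1] 0.2 13.0083
0.39 [0.549 0.186 0.206] [-22.5  -4.8  14.2] 0.19 13.2583
0.32 [0.558 0.186 0.21 ] [-23.3  -5.4  18.3] 0.2 13.5083
0.26 [0.566 0.186 0.214] [-22.2  -6.4  20.3] 0.2 13.7583
0.19 [0.577 0.186 0.217] [-19.8  -6.4  21.8] 0.2 14.0083
0.12 [0.586 0.185 0.218] [-17.3  -6.4  20. ] 0.2 14.2583
0.05 [0.596 0.185 0.219] [-14.8  -4.4  18.2] 0.2 14.5083
```

```bash
cat > lever2.py <<'E'
from h import *; from fit import r
import re
exec(open('lever.py').read().split('o=down')[0].split('import r')[1]); up=np.array([0,0,.008])
for th in [.02,-.01,-.04,-.07,-.10,-.13]:
    robot.move_linear(bar(th)+up,max_speed=.05); robot.hold(.3)
    s=robot.read_state();print(round(th,2),s['tcp_pos'].round(4),s['wrist_force'].round(1),round(s['width'],2),s['time_s'])
    if s['wrist_force'][0]<-32: break
E
python3 lever2.py
```

```text
0.02 [0.5983 0.1846 0.2194] [-13.9  -4.2  13.4] 0.2 15.0583
-0.01 [0.6022 0.1845 0.2196] [-15.   -4.8  14.6] 0.19 15.6083
-0.04 [0.606  0.1844 0.2196] [-13.2  -3.9  12.9] 0.19 16.1583
-0.07 [0.6098 0.1843 0.2196] [-13.8  -5.2  13.1] 0.2 16.7083
-0.1 [0.61   0.1844 0.2195] [-21.2  -6.5  17.9] 0.2 17.2583
-0.13 [0.6101 0.1844 0.2195] [-28.8  -7.4  21.5] 0.2 17.8083
```

```bash
cat > look.py <<'E'
from h import *
robot.command_gripper(.55); s=robot.read_state(); print(s['wrist_force'])
robot.move_linear(np.array(s['tcp_pos'])+[0,0,.1],max_speed=.2)
ims=[]
for n,p in [('d2',(.43,.24,.30)),('rimL',(.54,.10,.30)),('holeB',(.56,-.185,.30)),('pinB',(.42,-.27,.30))]:
    robot.move_pose(p,down(0)); robot.hold(.3)
    w=wristcam(); np.savez(f'w_{n}.npz',**{k:w[k] for k in('img','mtx','R','t')}); ims.append(cv2.resize(w['img'],(400,300)))
save('w2',np.vstack([np.hstack(ims[:2]),np.hstack(ims[2:4])])); print(robot.read_state()['time_s'])
E
python3 look.py
```

```text
[-0.17865058 -0.28631857 -0.4839903 ]
26.3833
```

View pics/w2.png

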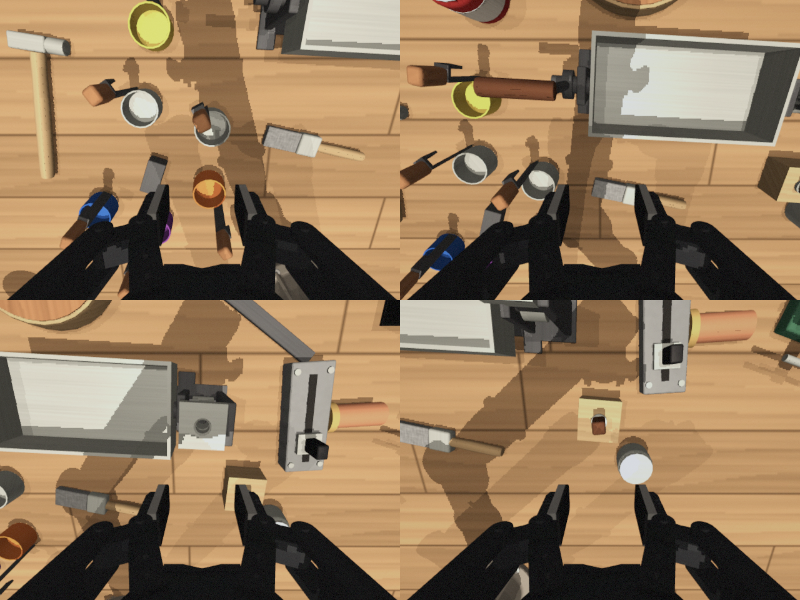

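The tub is level. Now crops for exact pixels of the hole, pin, rim corners and dipper.

```bash
python3 - <<'E'
from h import *
def cr(n,x,y): return cv2.resize(np.load(f'w_{n}.npz')['img'][y:y+100,x:x+133],(400,300),interpolation=cv2.INTER_CUBIC)
save('c2',np.vstack([np.hstack([cr('holeB',255,160),cr('pinB',260,140)]),np.hstack([cr('rimL',280,160),cr('d2',270,140)])]))
E
```

```text
(no output)
```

View pics/c2.png

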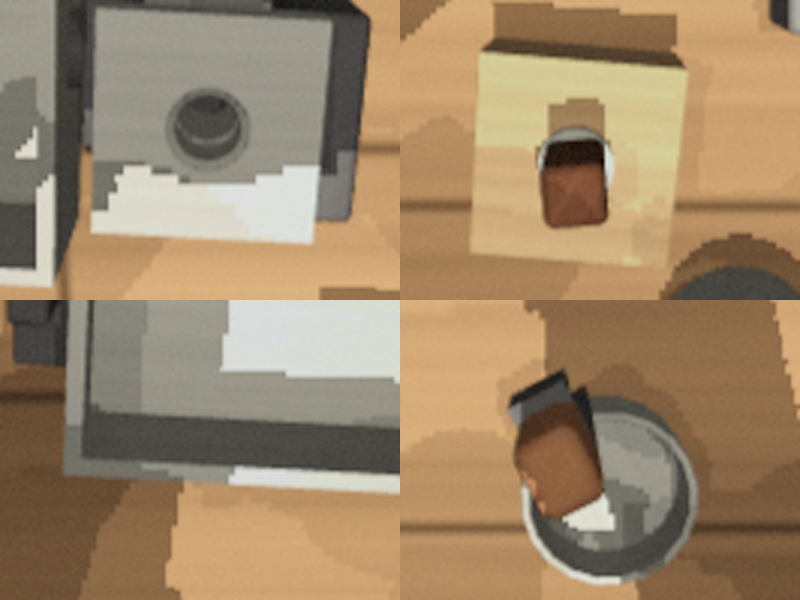

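```bash
cat > m.py <<'E'
from h import *
W={n:dict(np.load(f'w_{n}.npz')) for n in('holeB','pinB','rimL','d2')}
b=lambda v,uv,z: backproj(W[v],uv,z)
if __name__=='__main__':
    print('hole',b('holeB',(324.2,202.9),.19))
    P=[b('holeB',uv,.19) for uv in[(286.6,162.3),(365.7,165.3),(359.1,240.8),(284.9,237.5)]]; print('plate c',np.mean(P,0),'size',[np.linalg.norm(P[i]-P[i-1]).round(4) for i in range(4)])
    d=P[1]-P[0]+P[2]-P[3]; print('yaw', np.arctan2(d[1],d[0])+np.pi/2); d=P[0]+P[1]-P[2]-P[3];print(np.arctan2(d[1],d[0]))
    print('pin top',b('pinB',(318.2,205.5),.105))
    P=[b('pinB',(260+u/3.0075,140+v/3.0075),.055) for u,v in[(80,52),(287,68),(265,268),(72,252)]]; print('block c',np.mean(P,0),'size',[np.linalg.norm(P[i]-P[i-1]).round(4) for i in range(4)])
    d=P[1]-P[0]+P[2]-P[3]; print('yaw', np.arctan2(d[1],d[0])+np.pi/2)
    print('rim corner L',b('rimL',(301.6,217.9),.125),'R',b('rimL',(600,233.6),.125),'R2',b('holeB',(171*1.6,157*1.6),.125))
    g=b('d2',(323.9,197.9),.16);c=b('d2',(339.5,204.5),.045);e=g-c;print('d2',c,g,np.hypot(*e[:2]),np.arctan2(e[1],e[0]))
    print('drain',b('holeB',(316*1.6,449.5*1.6-480),.1),b('pinB',(274.5*1.6,53*1.6),.1))
E
python3 m.py
```

```text
hole [ 0.59129962 -0.18543539  0.19      ]
plate c [ 0.59136729 -0.18534284  0.19      ] size [np.float64(0.0501), np.float64(0.0499), np.float64(0.0506), np.float64(0.0503)]
yaw -0.03973641971725406
-0.05008679227013743
pin top [ 0.42936192 -0.26647654  0.105     ]
block c [ 0.42919695 -0.2662684   0.055     ] size [np.float64(0.0695), np.float64(0.0692), np.float64(0.0703), np.float64(0.0687)]
yaw -0.07925712819343977
rim corner L [0.54202016 0.11878257 0.125     ] R [ 0.528703   -0.13950378  0.125     ] R2 [ 0.53249365 -0.14133062  0.125     ]
d2 [0.42515774 0.2208877  0.045     ] [0.45757502 0.23809072 0.16      ] 0.03669909645309242 0.48788495348185823
drain [ 0.53559269 -0.35755926  0.1       ] [ 0.53010191 -0.36619616  0.1       ]
```

```bash
cat > pin.py <<'E'
from h import *
yaw=-.04; o=down(yaw); P=np.array([.4293,-.2664,0]); H=np.array([.5913,-.1854,0])
robot.command_gripper(.6,60)
robot.move_pose(P+[0,0,.19],o); robot.move_linear(P+[0,0,.094],max_speed=.1,threshold=10)
s=robot.read_state(); print(s['tcp_pos'],s['wrist_force'])
robot.command_gripper(0,60); s=robot.read_state(); print('w',s['width']*85,s['wrist_force'],s['tcp_pos'])
z0=s['tcp_pos'][2]
robot.move_linear(P+[0,0,.20],max_speed=.1); robot.move_linear(P+[0,0,.31],max_speed=.2)
robot.move_linear(H+[0,0,.31],max_speed=.2); robot.hold(.5)
w=wristcam(); np.savez('w_ins.npz',**{k:w[k] for k in('img','mtx','R','t')}); save('ins',w['img'][150:480,160:500])
s=robot.read_state(); print('w',s['width']*85,s['wrist_force'],s['tcp_pos'],z0,s['time_s'])
E
python3 pin.py
```

```text
[ 0.42974614 -0.26689384  0.09464488] [ 0.8687984  -0.11563454  0.31761432]
w 19.310663036256855 [0.85507255 0.09148275 3.75540979] [ 0.42979681 -0.2666419   0.09460415]
w 19.191052777034333 [ 1.0752592  -0.23118699 -0.78073195] [ 0.59126292 -0.18539893  0.31006701] 0.09460415368521913 32.1333
```

View pics/ins.png

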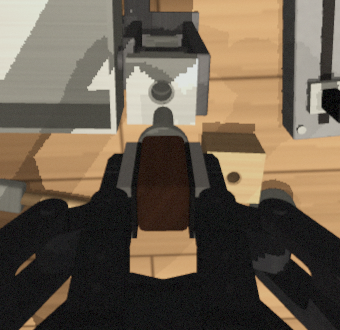

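The pin is held upright, and the hole lies ahead of it. Now I'll insert it with force checks.

```bash
cat > ins.py <<'E'
from h import *
H=np.array([.5915,-.1854,0])
robot.move_linear(H+[0,0,.280],max_speed=.08); robot.hold(.3)
offs=[(0,0)]+[(r*np.cos(k),r*np.sin(k)) for r in(.0015,.003) for k in np.arange(0,6.28,np.pi/4)]
for dx,dy in offs:
    q=H+[dx,dy,0]
    robot.move_linear(q+[0,0,.280],max_speed=.05)
    hit=robot.move_linear(q+[0,0,.2300],max_speed=.04,threshold=10)
    s=robot.read_state(); print((dx,dy),hit,s['tcp_pos'].round(4),s['wrist_force'].round(1),s['time_s'])
    if s['tcp_pos'][2]<.236: break
robot.move_linear(np.append(s['tcp_pos'][:2],.2275),max_speed=.02,threshold=15)
s=robot.read_state(); print(s['tcp_pos'].round(4),s['wrist_force'].round(1),s['width']*85)
E
python3 ins.py
```

```text
(0, 0) False [ 0.5917 -0.1855  0.2304] [ 0.2  0.5 -1. ] 34.6083
[ 0.5919 -0.1857  0.2297] [-0.3  0.5  3.6] 18.97522023638871
```

```bash
cat > look2.py <<'E'
from h import *
robot.command_gripper(.5); s=robot.read_state()
robot.move_linear(np.array(s['tcp_pos'])+[0,0,.09],max_speed=.15)
ims=[]
def shot(n,p,yaw,x,y,k=133):
    robot.move_pose(p,down(yaw)); robot.hold(.3)
    w=wristcam(); np.savez(f'w_{n}.npz',**{k:w[k] for k in('img','mtx','R','t')})
    ims.append(cv2.resize(w['img'][y:y+k*3//4,x:x+k],(400,300),interpolation=cv2.INTER_CUBIC)); ims_full.append(cv2.resize(w['img'],(400,300)))
ims_full=[]
shot('pinC',(.56,-.185,.33),0,255,160); shot('d1',(.46,.345,.30),0,240,140,200); shot('d2b',(.44,.235,.30),0,240,140,200)
save('w3',np.vstack([np.hstack(ims[:2]),np.hstack([ims[2],ims_full[2]])])); print(robot.read_state()['time_s'])
for n in('d1','d2b'): w=np.load(f'w_{n}.npz');print(n,-w['R'].T@w['t'])
E
python3 look2.py
```

```text
39.7
d1 [0.54412223 0.34344334 0.4166449 ]
d2b [0.52373287 0.23543138 0.41639897]
```

View pics/w3.png

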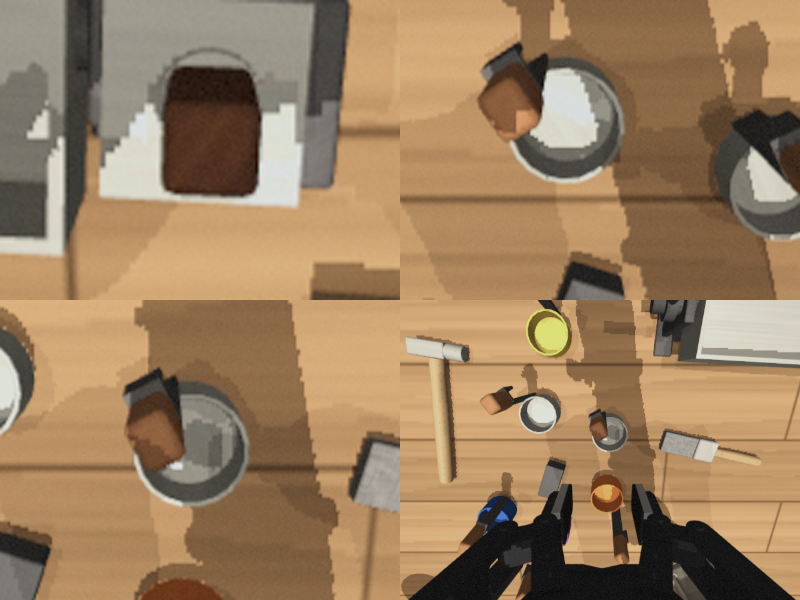

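```bash
cat > dfit.py <<'E'
from h import *
from scipy.optimize import least_squares
def dip(obs,x0):
    "obs: (view, kind, uv); fit x,y,yaw"
    f=lambda p: np.concatenate([proj(np.load(f'w_{v}.npz'),[p[0]+.039*np.cos(p[2]),p[1]+.039*np.sin(p[2]),.16] if k=='g' else [p[0],p[1],.045])[0]-uv for v,k,uv in obs])
    r=least_squares(f,x0); return r.x,r.fun.round(1)
if __name__=='__main__':
    print(dip([('d1','c',(323,200)),('d1','g',(295.5,192))],[.46,.34,.5]))
    print(dip([('d2b','c',(335.7,211.5)),('d2b','g',(317.5,210.5)),('d2','c',(339.5,204.5)),('d2','g',(323.9,197.9))],[.425,.22,.5]))
    print(dip([('d2b','c',(335.7,211.5)),('d2b','g',(317.5,210.5))],[.425,.22,.5]))
E
python3 dfit.py
```

```text
(array([0.45971633, 0.3427028 , 0.56518516]), array([ 0.4,  0.7, -0.3, -0.4]))
(array([0.4245834 , 0.21985044, 0.50993968]), array([ 0.7,  2.6, -0.1, -0.7,  1. ,  0.5, -1.1, -1.4]))
(array([0.42546042, 0.21951917, 0.53394462]), array([ 1.1,  1.9, -0.7, -1.3]))
```

```bash
cat > hang.py <<'E'
from h import *
O=np.array([.6004,-.014]);A=-.05
def S(x,y): return O+[np.cos(A)*x-np.sin(A)*y,np.sin(A)*x+np.cos(A)*y]
def pick(x,y,yaw):
    g=np.array([x+.039*np.cos(yaw),y+.039*np.sin(yaw)]); o=down(yaw)
    s=robot.read_state(); robot.move_linear(np.append(s['tcp_pos'][:2],max(.3,s['tcp_pos'][2])),max_speed=.2)
    robot.move_pose(np.append(g,.26),o); robot.command_gripper(.6,50)
    robot.move_linear(np.append(g,.147),max_speed=.1,threshold=8); s=robot.read_state(); print('at',s['tcp_pos'],s['wrist_force'])
    robot.command_gripper(0,50); s=robot.read_state(); print('grip',s['width']*85,s['wrist_force'],s['tcp_pos'])
    robot.move_linear(np.append(g,.30),max_speed=.1); print('lift',robot.read_state()['wrist_force'],robot.read_state()['width']*85)
def over(ys,z=.24):
    p=S(-.0665,ys); robot.move_pose(np.append(p,.30),down(A)); robot.move_linear(np.append(p,z),max_speed=.1); robot.hold(.4)
def look(n):
    w=wristcam(); np.savez(f'w_{n}.npz',**{k:w[k] for k in('img','mtx','R','t')}); print(robot.read_state()['time_s'],robot.read_state()['tcp_pos']); return w['img']
E
python3 - <<'E'
from hang import *
pick(.425,.2198,.51); over(-.055); i=look('h2'); save('h2',np.hstack([cv2.resize(i[150:450,170:470],(400,400)),cv2.resize(robot.read_camera('side')['img'][160:310,330:480],(400,400))]))
E
```

```text
at [0.459628   0.23899048 0.14766272] [-0.78617636 -0.28263712  0.8803811 ]
grip 17.508535502747375 [-0.0138241   1.12208893  1.65231737] [0.45920234 0.2393389  0.14742091]
lift [ 0.61188804 -0.12213887 -1.61635163] 17.095494875283823
46.5083 [ 0.53133374 -0.06564348  0.24016711]
```

View pics/h2.png

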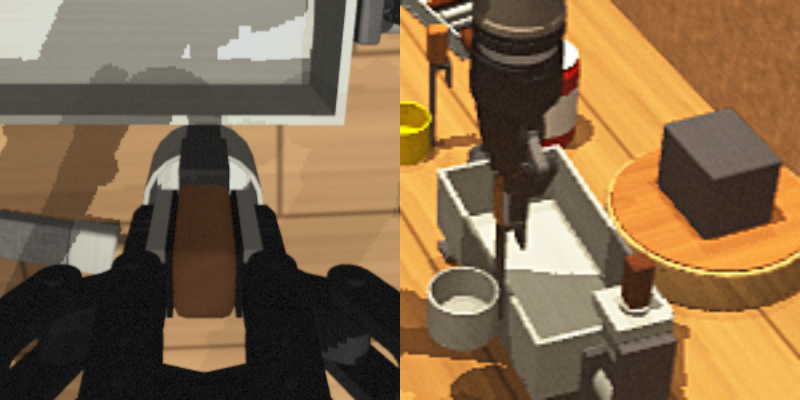

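```bash
python3 - <<'E'
from hang import *
w=np.load('w_h2.npz'); p=S(-.0665,-.055); z0=.24017-.1474
for n,dx,dz in [('gripbotfar',11,115),('griptopfar',11,160),('griptopnear',-11,160),('tipfar',15,115),('tiptop',15,110),('tipbot',15,85)]:
    q=np.append(p+np.array([np.cos(A),np.sin(A)])*dx/1000,z0+dz/1000); u=proj(w,q)[0]; print(n,(u-[170,150])*4/3)
for y in(-.13,-.055,0.02): print('rim outer',(proj(w,np.append(S(-.065,y),.125))[0]-[170,150])*4/3,'inner',(proj(w,np.append(S(-.06,y),.125))[0]-[170,150])*4/3)
E
```

```text
gripbotfar [200.71666773 177.4374609 ]
griptopfar [199.76410323 254.50231428]
griptopnear [199.9795344  323.10127875]
tipfar [200.69322325 166.96948115]
tiptop [200.77072948 161.04724403]
tipbot [201.1008617  135.82189808]
rim outer [345.48377357 123.61653548] inner [346.41860835 114.5188686 ]
rim outer [201.62260755 123.63971975] inner [201.60899778 114.54111557]
rim outer [ 57.7271859  123.66290953] inner [ 56.76467835 114.56336788]
```

```bash
cat >> hang.py <<'E'
def drop(ys,dx=-.001):
    p=S(-.0665+dx,ys); robot.move_linear(np.append(p,.24),max_speed=.05)
    h=robot.move_linear(np.append(p,.161),max_speed=.06,threshold=4); s=robot.read_state(); print('drop',h,s['tcp_pos'],s['wrist_force'])
    return s
def release():
    robot.command_gripper(.5); s=robot.read_state(); print('rel',s['wrist_force']); robot.move_linear(np.array(s['tcp_pos'])+[0,0,.13],max_speed=.1)
E
python3 - <<'E'
from hang import *
s=drop(-.055)
if s['tcp_pos'][2]<.168:
    release()
    robot.move_pose((.46,.345,.30),down(0)); robot.hold(.3); i=look('d1b')
    save('d1b',np.hstack([cv2.resize(i[140:290,240:440],(400,300)),cv2.resize(robot.read_camera('side')['img'][160:310,280:480],(400,300))]))
E
```

```text
drop True [ 0.52996901 -0.06543638  0.16221341] [-0.4811122  -0.29478473  5.45412361]
rel [-0.05698794  0.21317393 -1.37971106]
51.7333 [0.4603238  0.34443236 0.30008692]
```

View pics/d1b.png

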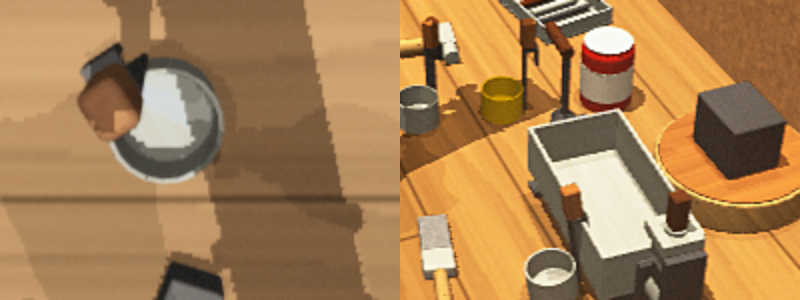

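```bash
python3 - <<'E'
from hang import *
pick(.4597,.3427,.565); over(.065); i=look('h1'); save('h1',np.hstack([cv2.resize(i[150:450,170:470],(400,400)),cv2.resize(robot.read_camera('side')['img'][160:310,330:480],(400,400))]))
E
```

```text
at [0.49323173 0.36377314 0.14782581] [ 1.22141045 -0.51785458  0.39251622]
grip 17.206495461711338 [-0.38095719  1.57293723  1.63663955] [0.49278647 0.36406786 0.14744674]
lift [-0.10737716  0.23807186 -1.16802843] 17.360516248663515
58.6 [0.53732161 0.05423188 0.24017235]
```

View pics/h1.png

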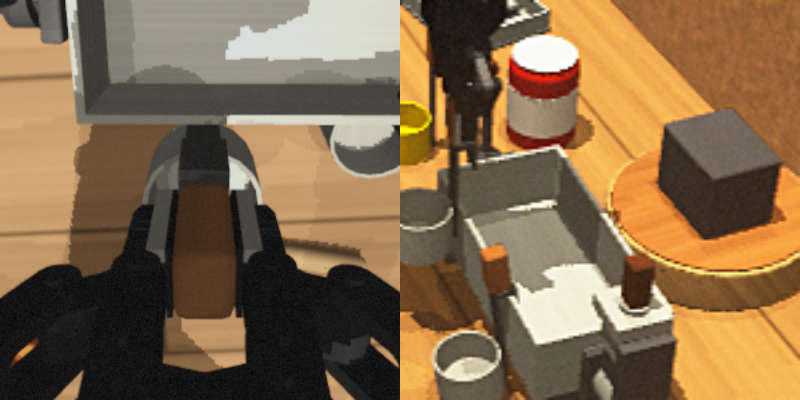

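```bash
python3 - <<'E'
from hang import *
s=drop(.065)
if s['tcp_pos'][2]<.168:
    release()
    robot.move_pose((.55,-.36,.28),down(0)); robot.hold(.3); i=look('dr')
    save('dr',np.hstack([cv2.resize(i[0:300,170:470],(400,400)),cv2.resize(robot.read_camera('side')['img'][210:360,300:450],(400,400))]))
E
```

```text
drop True [0.53593181 0.05435676 0.16195394] [-0.81742264 -0.18472097  5.50714217]
rel [ 0.52976176 -0.40481407 -0.31628066]
63.8333 [ 0.55041796 -0.35930043  0.28010025]
```

View pics/dr.png

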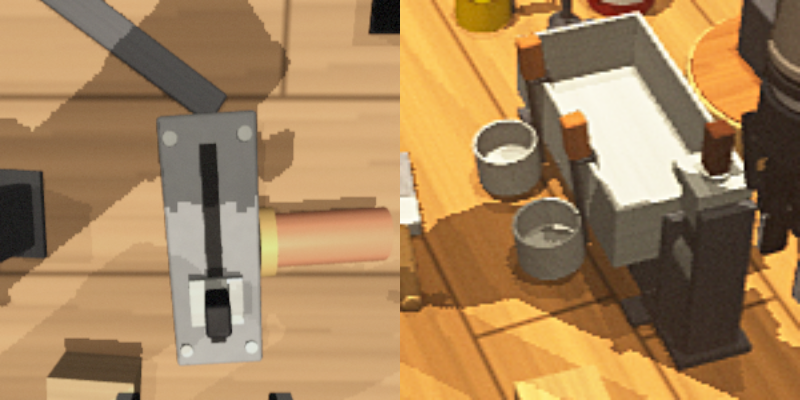

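```bash
python3 - <<'E'
from hang import *
w=np.load('w_dr.npz'); b=lambda u,v,z: backproj(w,(170+u*.75,v*.75),z)
g=b(219,323,.1); P=[b(*q,.045) for q in[(158,118),(256,112),(262,357),(179,363)]]; print(g,np.mean(P,0),[np.linalg.norm(P[i]-P[i-1]).round(3) for i in range(4)])
d=b(207,145,.045)-b(216,280,.045); yaw=np.arctan2(d[1],d[0]); e=P[0]+P[1]-P[2]-P[3]; print(yaw,np.arctan2(e[1],e[0]))
yaw=np.arctan2(e[1],e[0]); print('lateral off housing axis',np.dot(g[:2]-np.mean(P,0)[:2],[-np.sin(yaw),np.cos(yaw)]),'along',np.dot(g[:2]-np.mean(P,0)[:2],[np.cos(yaw),np.sin(yaw)]))
E
```

```text
[ 0.52935391 -0.37029364  0.1       ] [ 0.56970882 -0.36792577  0.045     ] [np.float64(0.185), np.float64(0.067), np.float64(0.183), np.float64(0.068)]
0.07482814943853144 0.06363569263414913
lateral off housing axis 0.00020320429131671187 along -0.040423810874001626
```

```bash
cat > drain.py <<'E'
from hang import *
yaw=.065; g=np.array([.5294,-.3703]); d=np.array([np.cos(yaw),np.sin(yaw)])
robot.command_gripper(.6,40); robot.move_pose(np.append(g,.18),down(yaw))
print(robot.move_linear(np.append(g,.088),max_speed=.1,threshold=10)); robot.command_gripper(0,40); s=robot.read_state(); print(s['width']*85,s['tcp_pos'],s['wrist_force'])
p0=np.array(s['tcp_pos'])
h=robot.move_linear(np.append(p0[:2]+d*.115,.088),max_speed=.05,threshold=18); robot.hold(.3); s=robot.read_state(); print(h,s['tcp_pos'],s['wrist_force'],np.linalg.norm(s['tcp_pos'][:2]-p0[:2]))
E
python3 drain.py
```

```text
False
17.45460121524279 [ 0.52981939 -0.36871179  0.08887831] [-2.2608836   3.7380176   5.70570864]
True [ 0.61852023 -0.36293194  0.08884732] [-1.61927594  0.59096973  5.34574925] 0.08888895742251553
```

```bash
python3 - <<'E'
from hang import *
yaw=.065; d=np.array([np.cos(yaw),np.sin(yaw)]); s=robot.read_state(); p=np.array(s['tcp_pos'])
h=robot.move_linear(np.append(p[:2]+d*.012,.089),max_speed=.02,threshold=25); t=robot.read_state(); robot.hold(.2); s=robot.read_state(); print(h,t['tcp_pos'],t['wrist_force'],s['tcp_pos'],s['wrist_force'])
robot.command_gripper(.6); robot.move_linear(np.array(s['tcp_pos'])+[0,0,.12],max_speed=.15)
robot.move_pose((.50,-.2,.42),down(0)); robot.hold(.3); i=look('fin'); c=robot.read_camera('side')['img']
save('fin',np.hstack([cv2.resize(i,(400,300)),cv2.resize(c[160:460,200:600],(400,300))]))
E
```

```text
False [ 0.61925392 -0.36317829  0.08878321] [-23.50654086   6.84013197  12.06067124] [ 0.61926761 -0.36315508  0.08877414] [-22.79143741   9.36402824  11.33278678]
71.9083 [ 0.50009039 -0.2002516   0.41944247]
```

View pics/fin.png

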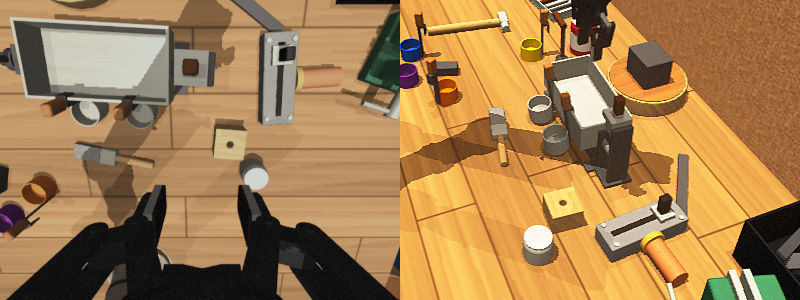

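```bash
python3 - <<'E'
from hang import *
robot.command_gripper(0,20)
H=np.array([.5917,-.1855]); robot.move_pose(np.append(H,.31),down(A))
h=robot.move_linear(np.append(H,.260),max_speed=.03,threshold=6); s=robot.read_state(); print(h,s['tcp_pos'],s['wrist_force'])
robot.move_linear(np.append(H,.35),max_speed=.1); robot.move_pose((.42,-.2,.42),down(0)); robot.hold(.5)
i=look('f2'); save('f2',robot.read_camera('side')['img'][180:330,330:480].repeat(4,0).repeat(4,1)); 
E
```

```text
True [ 0.59168563 -0.18539235  0.26522237] [-1.12769712 -0.26886092  4.66063062]
76.8 [ 0.42008806 -0.2000543   0.41993333]
```

View pics/f2.png

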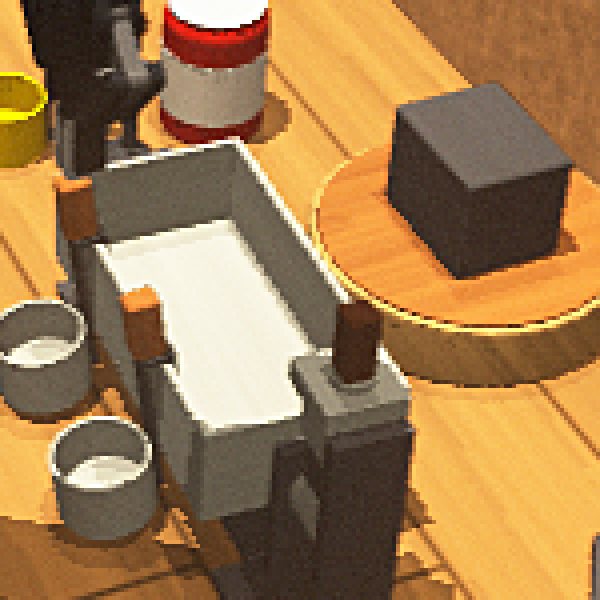

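The pin top is at 0.240 m as it should be, its collar lies on the plate, and both dippers hang with their cups outside. Handing in.

```bash
python3 -c "
from bench import robot
print(robot.sign_off(), robot.read_state()['time_s'])"
```

```text
the job is handed in; nothing more can be done
the job is handed in; nothing more can be done
```

The quench tub is ready for filling, and I handed the job in after about 77 s of robot time. The order was as asked:

- **Tub:** I swung it up by the lever until it met its stop. It looks level in the later pictures.
- **Pin:** It went into the lock hole on the first try. A light touch put its top at 0.240 m, the height for fully home, and the collar lies on the plate.
- **Dippers:** Two steel dippers were there, and I hung both over the rim on the robot's side. Each met the rim within about 1 mm of the expected height, and the last picture shows both cups outside. I saw no third steel dipper in any view. I left the coloured look-alikes and the other things alone.
- **Drain slide:** I pushed the grip to its far end stop. It moved about 90 mm, then held still against about 23 N.

No check failed. My first estimates of the stand's position disagreed by about 4 mm. That came from one rim corner misread in a picture, and I corrected it before hanging the dippers.

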